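# Check the brake pedal's return with a light push

## Task

Check that the brake pedal (the one with the short, wide plate and the stack of thick rubber discs behind it) springs back: with closed fingertips push its plate gently away from the robot by about 20 mm, hold it there for two seconds, then back off so that it returns by itself. Do not push it deep towards its stop, and do not touch the other two pedal units or disturb the loose things on the bench.

Things in the scene. Friction and masses are not known exactly. Their poses are not given: they have to be found in the camera images.
- brake_unit: brake unit, plain metal, bolted to the board: short WIDE plate (90 x 70 mm tall, 5 mm thick), fat stack of 4 rubber discs (52 mm) behind. Three units stand in a row, 145 mm apart, in any order. Pivot at x -70, z 50 mm; plate face upright at x -95, top edge z 200 mm. 240 x 74 mm; origin at the centre of its underside, on the board; x axis level, the way the pedal is pushed (away from the robot), z up
- brake_pad (a point): centre of the brake plate's front face (the face towards the robot), 115 mm above the pivot; moves with the pedal. The 90 x 70 mm plate reaches 35 mm above and below it and 45 mm to either side
- brake (a joint): brake pedal angle, rad: 0 at rest, upright; grows as the plate is pushed away from the robot; mechanical stop at 0.42. 20 mm at the plate's centre is 0.17 rad. A spring returns it: about 3 N at the plate's centre starts it moving, about 8 N at 20 mm, about 14 N at the stop
- clutch_unit: clutch pedal unit, to be left alone: narrow plate (50 mm wide, 75 mm tall), a coil spring behind the arm and a round puck behind the plate; plate top 200 mm up; 240 x 74 mm; origin at the centre of its underside, on the board; x axis level, the way the pedal is pushed (away from the robot), z up
- clutch (a joint): clutch pedal angle, rad, 0 at rest, grows as it is pushed
- throttle_unit: throttle pedal unit, to be left alone: narrow, long plate (50 mm wide, 145 mm tall), a slim smooth damper (18 mm thick) behind the arm; plate top 200 mm up; 240 x 74 mm; origin at the centre of its underside, on the board; x axis level, the way the pedal is pushed (away from the robot), z up
- throttle (a joint): throttle pedal angle, rad, 0 at rest, grows as it is pushed
- spare_disc: loose spare rubber disc lying on the plywood board, 52 mm across, 19 mm thick; origin at the centre of its underside
- spacer: loose aluminium spacer tube standing on the board, 34 mm across, 30 mm high; origin at the centre of its underside
- wrench: loose steel wrench lying flat on the bench
- oil: loose white oil bottle standing on the bench, 54 mm across, 130 mm tall; origin at the centre of its underside
- mug: loose white mug standing on the bench, 80 mm across, 95 mm tall; origin at the centre of its underside
- jar: loose steel-coloured jar standing on the bench, 64 mm across, 60 mm tall; origin at the centre of its underside
- tray: loose grey parts tray with bolts, 130 x 100 x 30 mm; origin at the centre of its underside

How it is judged:
By the outcome, as a careful person would: the job done as asked, in the order asked, and still so for the second after the job is handed in, with the robot touching nothing.
It also fails if it takes over 42 s, if anything falls off the work surface, if the arm or the gripper's body presses on something with over 40 N, if the wrist force passes 120 N, or if a joint passes its speed limit or range.

## Robot

A 7-joint arm with a two-finger parallel gripper is mounted at the origin on the work surface. World frame = base frame: x ahead of the robot, y to its left, z up, the work surface at z = 0. Lengths are in mm, angles in rad, forces in N, time in s.
With the tool pointing down it reaches from about 400 to 875 mm from the base axis. Payload 4.4 kg.
Tool frame: the origin (TCP) lies at the very end of the fingers, on their centre line; the grasp point (between the pads) lies 19 mm behind it; x points along the fingers, y is the direction in which the jaws open and shut, and the axes are right-handed (so a half turn about x gives the same grasp; the last joint's range is limited). The gripper opens to 85 mm and grips with 20 to 120 N. Pads are 22 mm wide; open, the fingers measure 114 mm over their backs; the gripper's body (76 mm by 85 mm) begins 54 mm behind the grasp point. The pads swing forward as they close: fully open they stand 13 mm farther back than shut.
Start: joints at [1.092, 0.628, 0.038, 1.517, -0.027, 0.996, -0.02], TCP at [260.794, -595.403, 196.313] pointing down, gripper open.
Joint ranges: [-3.06, 3.06], [-0.37, 2.12], [-1.25, 1.32], [0.18, 2.47], [-1.1, 4.24], [0.23, 1.98], [-2.94, 2.94]. Speed limits (rad/s): [2.57, 2.57, 3.14, 3.14, 3.14, 3.14, 3.14].

## Interface

Orientations are given as [roll, pitch, yaw] about the fixed x, y, z axes, in that order (R = Rz(yaw) Ry(pitch) Rx(roll)).
In Python, from cell import readout, cams, order gives the robot as it stands. The module is installed in compiled form; this text tells all that it offers.
- The arm moves only by the shell command python3 -m creep 'ROWS'. ROWS is JSON, a list of rows, each a list of 3 entries, a list of its own where there are three numbers: the shift along the tool's x, y, z in units of 10 cm (1.0 is 10 cm), then the turn about the tool's x in units of pi/4 rad (1.0 is pi/4 rad), then the closure, from 0 (fully open) to 1 (shut). In form: [[[x, y, z], spin, gripper], ...]. A call has 1 to 20 rows; each row is the pose to reach, as a shift and turn from the pose commanded when the call began, along the tool's axes at that moment; what a row does not reach only later rows make up. A row lasts 1/10 s, in which the tool goes at most 50 mm and 8.59 degrees, less where a joint would pass 70% of its speed; a pose out of reach is approached as far as the arm can. A call with a number of a shift or a turn outside -1 to 1 is refused whole. A call with a gripper value outside its range is refused whole. The fingers move at their own pace and stop on an object; the grip force is fixed at half the most. Time passes only in rows, so rows that repeat a pose let the fingers close. It gives the time, the measured TCP pose, the force and the opening at its end, in the units of the state.
- readout.read_state(): the state, without advancing time (a new reading comes with each control period).
- cams.get_image(name): name is "side" or "top" or "wrist"; returns the picture (420x560x3 uint8, blue, green, red); there is no depth.
- cams.get_calibration(name): a dict with "fx", "fy", "cx", "cy" (pixels), "R" (3x3) and "t" (3): a world point X has camera coordinates R X + t. Camera axes: x right, y down, z forward; pixel columns grow to the right and rows downward; lengths in mm; the calibration is good to about 2 mm. A picture is of the moment at which its call begins: read the wrist's pose just before it. get_calibration takes no time and is no camera call; for the wrist camera it gives the pose at the moment of the call.
- order.finish_job(): hands the job in, once; it reports no verdict.
The state is a dict: "clock": time; "qpos": joint angles; "qd": joint speeds; "tau": joint torques, N m; "eef_pos": TCP position; "tool_rot": TCP orientation; "force": force on the tool from outside, world axes, zero at the start; "torque": the same for the moment, N m; "width": finger opening in mm.
Only numpy, scipy, OpenCV 4.12 (cv2) and the standard library are available. Lean on these libraries where they do the work, as an engineer would, in place of code of your own. Each camera call takes 0.05 s, during which the arm holds its last target.

## Working session

There is one attempt and no reset: what is moved stays moved. The work goes in short steps, Python scripts to look and compute and a shell command to move; the robot and the scene stay as the last step left them, time stands still between calls to the robot, and variables do not carry over. Pictures are saved under pics/ and viewed, and the job is handed in when it is done.

```bash
mkdir -p pics; python3 - <<'E'
from cell import readout, cams
import cv2
print(readout.read_state())
for n in ("side","top","wrist"):
    c=cams.get_calibration(n); print(n,c)
    cv2.imwrite(f"pics/{n}0.png",cams.get_image(n))
E
```

```text
{'clock': 0.0, 'qpos': array([ 1.0922046 ,  0.62935714,  0.03842281,  1.51839661, -0.02702031,
        0.99628594, -0.01998935]), 'qd': array([-0.00098096,  0.00375187,  0.00041507,  0.00162373,  0.00185347,
        0.00097809, -0.0013373 ]), 'tau': array([ 9.50051071e-04, -5.63395286e+01,  1.22620057e+00, -1.93439215e+01,
        1.09399142e-02,  1.06452414e-02, -7.36993570e-06]), 'eef_pos': array([ 260.51761579, -594.73789125,  195.37251182]), 'tool_rot': array([-1.5716592 ,  1.56886642,  1.98273961]), 'force': array([-0.54201955, -0.27595476, -0.04297393]), 'torque': array([-0.03023935,  0.04642227,  0.019301  ]), 'width': 85.53799110549625}
side {'fx': 382.96713274026536, 'fy': 382.96713274026536, 'cx': 278.22006616132836, 'cy': 202.25149492159863, 'R': array([[-0.92779702,  0.37296324, -0.00954574],
       [ 0.21583503,  0.5156979 , -0.82913866],
       [-0.30431552, -0.77133268, -0.55896151]]), 't': array([ 532.12007059,  -37.4994542 , 1412.57140817])}
top {'fx': 473.6574143707965, 'fy': 473.6574143707965, 'cx': 280.3940647407393, 'cy': 214.96716885931664, 'R': array([[-0.04161333, -0.99912681, -0.00373418],
       [-0.97554567,  0.04143793, -0.21585538],
       [ 0.21582164, -0.0053396 , -0.9764182 ]]), 't': array([  21.27151819,  612.72294961, 1624.20273125])}
wrist {'fx': 342.80072684749365, 'fy': 342.80072684749365, 'cx': 279.3609266855309, 'cy': 210.8758472635129, 'R': array([[ 0.40045982, -0.91631325, -0.00139794],
       [-0.86657218, -0.37921623,  0.32441902],
       [-0.29779956, -0.12870537, -0.94591244]]), 't': array([-649.48171715,  -41.73225505,  379.74370352])}
```

View pics/side0.png

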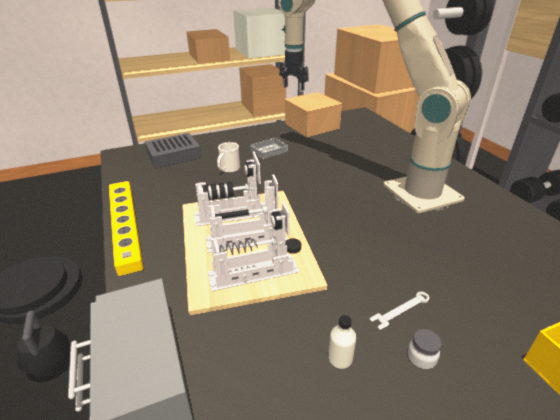

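View pics/top0.png

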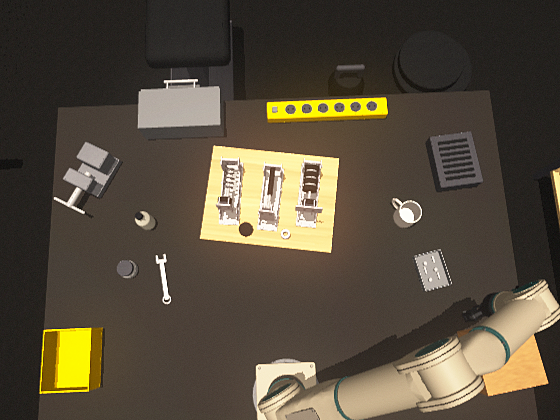

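View pics/wrist0.png

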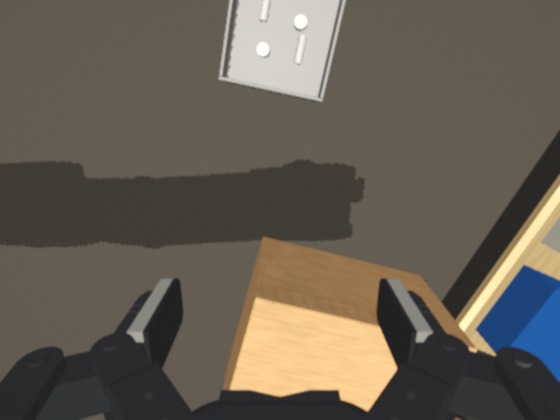

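```bash
python3 - <<'E'
import cv2
a=cv2.imread("pics/top0.png")[140:260,190:350]; cv2.imwrite("pics/topz.png",cv2.resize(a,None,fx=5,fy=5,interpolation=cv2.INTER_CUBIC))
a=cv2.imread("pics/side0.png")[140:300,180:330]; cv2.imwrite("pics/sidez.png",cv2.resize(a,None,fx=3.7,fy=3.7,interpolation=cv2.INTER_CUBIC))
E
```

```text
(no output)
```

View pics/topz.png

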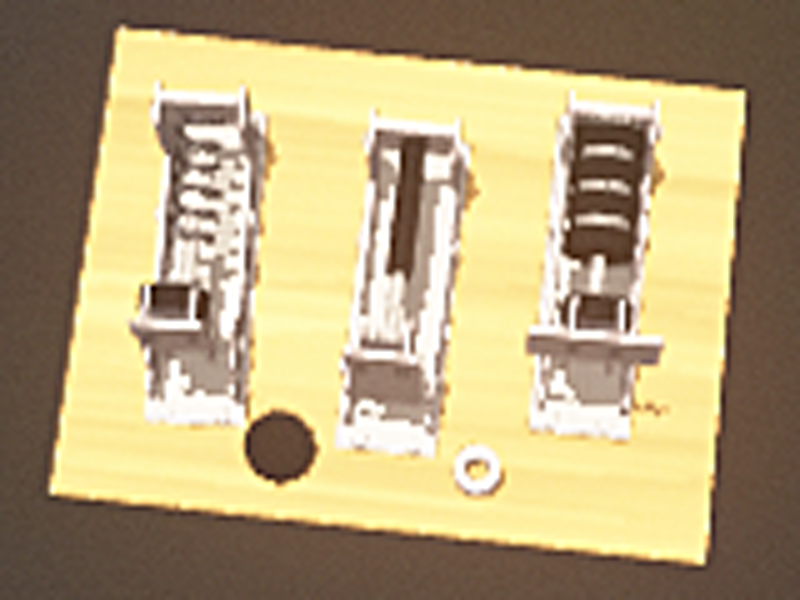

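View pics/sidez.png

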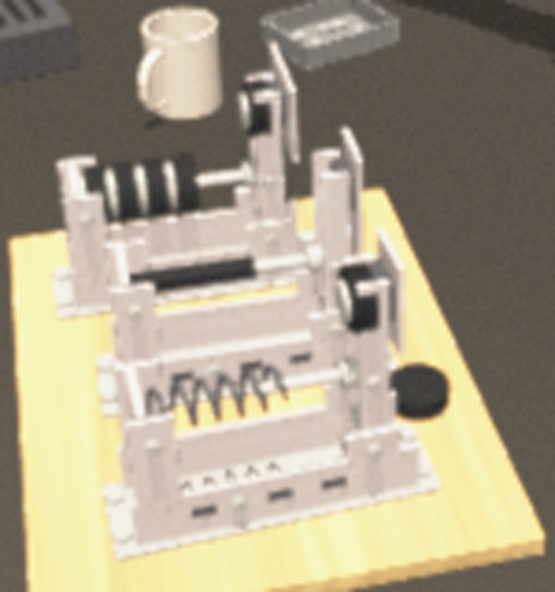

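```bash
cat > h.py <<'E'
import numpy as np
from cell import cams
def ray(n,u,v):
    c=cams.get_calibration(n);R=np.array(c['R']);t=np.array(c['t'])
    return -R.T@t, R.T@np.array([(u-c['cx'])/c['fx'],(v-c['cy'])/c['fy'],1])
def onz(n,u,v,z):
    o,d=ray(n,u,v);return o+d*(z-o[2])/d[2]
def tri(u1,v1,u2,v2):
    o,d=ray('top',u1,v1);p,e=ray('side',u2,v2)
    s=np.linalg.lstsq(np.c_[d,-e],p-o,rcond=None)[0]
    a=o+d*s[0];b=p+e*s[1];return (a+b)/2,np.linalg.norm(a-b)
E
python3 - <<'E'
from h import *
np.set_printoptions(precision=1,suppress=True)
T=lambda u,v:(190+(u+.5)/5-.5,140+(v+.5)/5-.5)
S=lambda u,v:(180+(u+.5)/3.7-.5,140+(v+.5)/3.7-.5)
print("cam",ray('top',0,0)[0],ray('side',0,0)[0])
for p in [(120,28),(745,90),(705,563),(50,495)]: print('board',onz('top',*T(*p),20))
for p in [(527,330),(527,350),(663,343),(663,362),(134,325),(345,355)]: print('z220',p,onz('top',*T(*p),220))
for p in [(575,92),(658,104),(530,432),(630,438),(157,88),(243,92),(147,422),(243,424)]: print('base',p,onz('top',*T(*p),26))
# disc and spacer
print('disc',onz('top',*T(281,446),39)); print('spacer',onz('top',*T(478,470),50))
print('board FL corner tri',tri(*T(50,495),*S(545,545)), tri(*T(705,563),*S(380,188)))
print('brake top R/L corners',tri(*T(527,338),*S(297,88)),tri(*T(663,350),*S(273,45)))
E
```

```text
cam [ 248.1    4.5 1718.2] [931.7 910.4 763.6]
board [905.3 237.4  20. ]
board [ 835.5 -233.3   20. ]
board [ 478.3 -180.    20. ]
board [548.  292.3  20. ]
z220 (527, 330) [608.4 -52.4 220. ]
z220 (527, 350) [595.1 -51.8 220. ]
z220 (663, 343) [ 596.  -140.3  220. ]
z220 (663, 362) [ 583.3 -139.5  220. ]
z220 (134, 325) [622.6 203.1 220. ]
z220 (345, 355) [596.8  66.4 220. ]
base (575, 92) [ 837.3 -104.7   26. ]
base (658, 104) [ 825.2 -166.5   26. ]
base (530, 432) [578.7 -58.3  26. ]
base (630, 438) [ 571.2 -130.8   26. ]
base (157, 88) [854.  209.3  26. ]
base (243, 92) [848.1 144.7  26. ]
base (147, 422) [597.9 220.3  26. ]
base (243, 424) [593.5 150.4  26. ]
disc [573.5 122.2  39. ]
spacer [547.9 -18.9  50. ]
board FL corner tri (array([550.9, 293.2,  10. ]), np.float64(2.731536608157247)) (array([ 481.1, -181.6,   18.3]), np.float64(5.773689069207243))
brake top R/L corners (array([606. , -53.4, 218.8]), np.float64(5.6167672534303215)) (array([ 595.8, -142. ,  214.6]), np.float64(6.922211699017147))
```

```bash
cat >> h.py <<'E'
from cell import readout
from scipy.spatial.transform import Rotation as Ro
Q=np.array([.989,-.148,0]);L=np.array([.148,.989,0])
def show(goal=None,d=(0,0,0)):
    s=readout.read_state();R=Ro.from_euler('xyz',s['tool_rot']).as_matrix()
    p=np.array(s['eef_pos'])
    print('t',s['clock'],'p',p.round(1),'F',s['force'].round(1),'w',round(s['width'],1),'q',s['qpos'].round(2))
    print('along push',((p-[600,-97,0])@Q).round(1),'lat',((p-[600,-97,0])@L).round(1)); print('R',R.round(3).tolist())
    # spin about tool x so tool y or z aligns with push
    print('units push dir in tool/10mm',(R.T@Q*.1).round(4),'spin units to make z||push',np.arctan2(-(R.T@Q)[1],(R.T@Q)[2])/(np.pi/4),'y||push',np.arctan2((R.T@Q)[2],(R.T@Q)[1])/(np.pi/4))
    if goal is not None: print('to goal units',(R.T@(np.array(goal)-p)/100).round(3))
    return s,R
E
python3 - <<'E'
from h import *
s,R=show((600-70*.989,-97+70*.148,240))
o=ray('wrist',0,0)[0];print('cam in tool',R.T@(o-s['eef_pos']))
for n,u,v,z in [('top',408,212,95),('top',433,270,0)]: print(onz(n,u,v,z))
E
```

```text
t 0.15 p [ 260.6 -594.9  195.6] F [0.4 0.5 0.5] w 85.6 q [ 1.09  0.63  0.04  1.52 -0.03  1.   -0.02]
along push -262.0 lat -542.7
R [[-0.001, 0.401, -0.916], [0.001, -0.916, -0.401], [-1.0, -0.001, 0.0]]
units push dir in tool/10mm [-0.0001  0.0532 -0.0847] spin units to make z||push -3.2851920590677786 y||push -1.2851920590677786
to goal units [-0.439 -3.572 -4.514]
cam in tool [-176.35223471    0.38498791  -83.17755052]
[ 598.52390792 -452.41519695   95.        ]
[ 400.71543512 -547.98434776    0.        ]
```

```bash
python3 -m creep '[[[-0.2,-0.35,-0.45],0,1],[[-0.44,-0.71,-0.9],0,1],[[-0.44,-0.71,-0.9],0,1]]' && python3 -m creep '[[[0,-0.35,-0.45],0,1],[[0,-0.71,-0.9],0,1],[[0,-0.71,-0.9],0,1]]' && python3 -c "
from h import *
show((600-70*.989,-97+70*.148,240))"
```

```text
clock: 0.45
eef_pos: [318.0, -490.4, 241.4]
tool_rot: [-2.939, 1.568, 0.62]
force: [0.0, -0.3, 0.5]
width: 44.1
clock: 0.75
eef_pos: [372.0, -387.1, 240.3]
tool_rot: [-2.359, 1.567, 1.203]
force: [1.0, 0.1, -1.1]
width: 0.2
t 0.75 p [ 372.  -387.1  240.3] F [ 1.   0.1 -1.1] w 0.2 q [ 0.74  0.42  0.02  1.78 -0.01  0.95 -0.38]
along push -182.5 lat -320.6
R [[0.001, 0.408, -0.913], [0.004, -0.913, -0.408], [-1.0, -0.003, -0.003]]
units push dir in tool/10mm [ 0.0001  0.0539 -0.0843] spin units to make z||push -3.275655192797453 y||push -1.2756551927974527
to goal units [ 0.017 -2.095 -2.675]
```

```bash
python3 -m creep '[[[0,-0.35,-0.45],0,1],[[0,-0.71,-0.9],0,1],[[0,-0.71,-0.9],0,1]]' && python3 -m creep '[[[0,-0.35,-0.45],0,1],[[0,-0.71,-0.9],0.1,1],[[0,-0.71,-0.9],0.2,1]]' && python3 -m creep '[[[0,-0.34,-0.44],0.18,1],[[0,-0.66,-0.86],0.36,1],[[0,-0.66,-0.86],0.5,1],[[0,-0.66,-0.86],0.5,1],[[0,-0.66,-0.86],0.5,1],[[0,-0.66,-0.86],0.5,1],[[0,-0.66,-0.86],0.5,1]]' && python3 -c "
from h import *
import cv2
show((600-70*.989,-97+70*.148,183))
for n in ('side','top','wrist'): cv2.imwrite(f'pics/{n}1.png',cams.get_image(n))"
```

```text
clock: 1.05
eef_pos: [425.4, -286.4, 240.2]
tool_rot: [-2.358, 1.568, 1.203]
force: [0.2, 0.6, -0.2]
width: -0.5
clock: 1.35
eef_pos: [479.2, -185.0, 240.2]
tool_rot: [-2.222, 1.567, 1.18]
force: [-0.1, 0.7, -0.5]
width: 0.0
clock: 2.05
eef_pos: [542.4, -107.0, 240.5]
tool_rot: [1.323, 1.57, -1.957]
force: [-0.2, -0.5, -0.4]
width: 0.0
t 2.05 p [ 542.4 -107.   240.5] F [-0.2 -0.5 -0.4] w 0.0 q [ 0.08  0.44  0.09  1.74 -0.05  0.97 -1.52]
along push -55.5 lat -18.4
R [[-0.0, -0.138, -0.99], [-0.0, -0.99, 0.138], [-1.0, 0.0, 0.0]]
units push dir in tool/10mm [-0.     0.001 -0.1  ] spin units to make z||push -3.987492611935416 y||push -1.987492611935416
to goal units [ 0.575 -0.185  0.143]
```

View pics/wrist1.png

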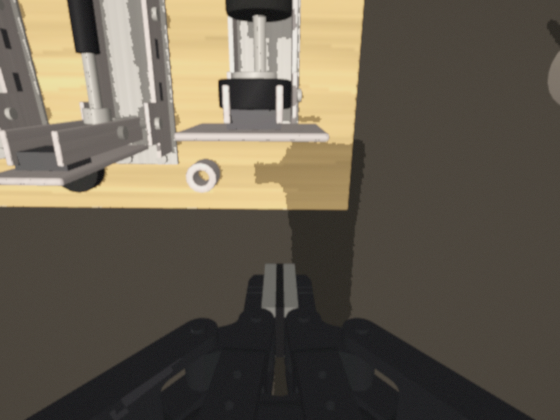

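View pics/side1.png

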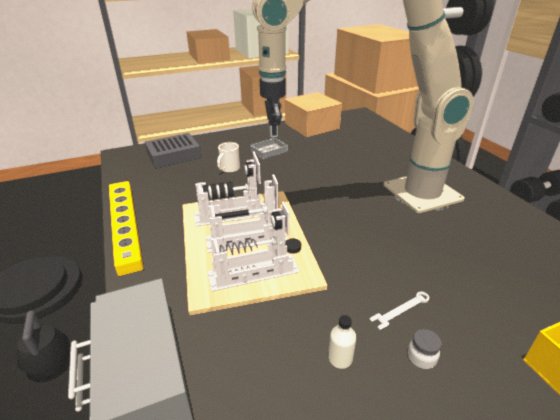

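```bash
python3 - <<'E'
from h import *
import cv2
for v in (132,139):
  for u in (177,328):
    for z in (218,222): 
        p=onz('wrist',u,v,z); print(u,v,z,p.round(1),((p-[600,-97,0])@Q).round(1),((p-[600,-97,0])@L).round(1))
print(ray('wrist',0,0)[0])
a=cv2.imread("pics/wrist1.png")[60:220,120:360]; cv2.imwrite("pics/wz.png",cv2.resize(a,None,fx=3.3,fy=3.3,interpolation=cv2.INTER_CUBIC))
E
```

```text
177 132 218 [612.9 -57.8 218. ] 6.9 40.7
177 132 222 [613.1 -59.  222. ] 7.3 39.5
328 132 218 [ 601.  -142.7  218. ] 7.7 -45.1
328 132 222 [ 601.5 -142.3  222. ] 8.1 -44.5
177 139 218 [609.  -56.8 218. ] 3.0 41.1
177 139 222 [609.3 -58.1 222. ] 3.5 39.9
328 139 218 [ 597.1 -142.4  218. ] 3.8 -45.3
328 139 222 [ 597.6 -141.9  222. ] 4.3 -44.8
[ 625.32935269 -118.11379241  416.85809212]
```

View pics/wz.png

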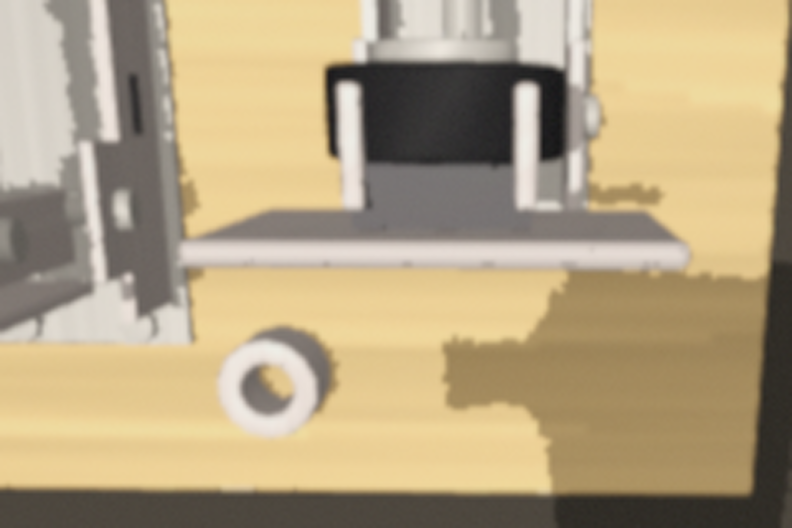

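```bash
python3 -m creep '[[[0.1,-0.16,0],0,1],[[0.35,-0.16,0],0,1],[[0.59,-0.16,0],0,1],[[0.59,-0.16,0],0,1],[[0.59,-0.16,-0.1],0,1],[[0.59,-0.16,-0.2],0,1],[[0.59,-0.16,-0.3],0,1],[[0.59,-0.16,-0.3],0,1],[[0.59,-0.16,-0.3],0,1],[[0.59,-0.16,-0.3],0,1]]' && python3 -c "
from h import *
import cv2
show()
for n in ('side','wrist'): cv2.imwrite(f'pics/{n}2.png',cams.get_image(n))
a=cv2.imread('pics/side2.png')[100:260,180:330]; cv2.imwrite('pics/side2z.png',cv2.resize(a,None,fx=3.7,fy=3.7,interpolation=cv2.INTER_CUBIC))"
```

```text
clock: 3.2
eef_pos: [574.7, -93.5, 181.4]
tool_rot: [0.012, 1.571, 3.017]
force: [-0.7, -0.6, 0.2]
width: -0.2
t 3.2 p [574.7 -93.5 181.4] F [-0.7 -0.6  0.2] w -0.2 q [ 0.06  0.55  0.08  1.73 -0.06  0.87 -1.54]
along push -25.5 lat -0.3
R [[-0.0, -0.137, -0.991], [0.0, -0.991, 0.137], [-1.0, 0.0, 0.0]]
units push dir in tool/10mm [-0.      0.0011 -0.1   ] spin units to make z||push -3.985493841052501 y||push -1.9854938410525005
```

View pics/wrist2.png

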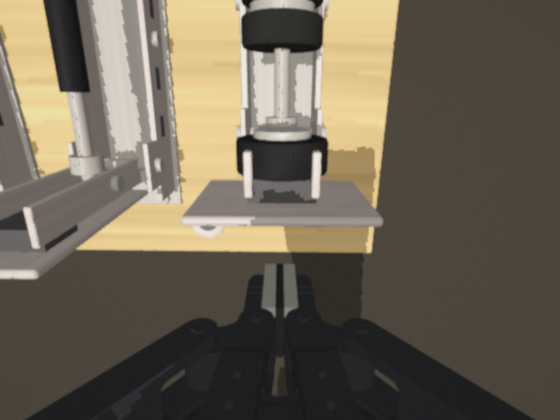

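View pics/side2z.png

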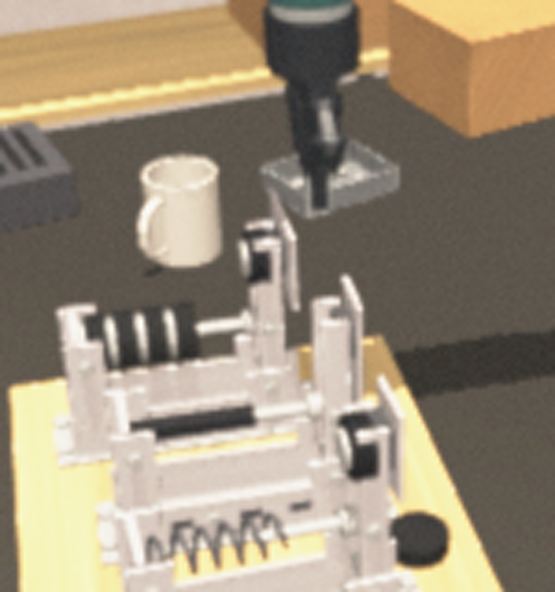

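```bash
python3 - <<'E'
from h import *
def proj(n,X):
    c=cams.get_calibration(n);x=np.array(c['R'])@X+c['t'];return np.array([c['fx']*x[0]/x[2]+c['cx'],c['fy']*x[1]/x[2]+c['cy']])
f=lambda a,l,z:np.array([600,-97,0])+a*Q+l*L+np.array([0,0,z])
for nm,X in [('tip',f(-25.5,0,181)),('tipbk',f(-14.5,0,181)),('padc',f(2,-1.5,183)),('TL',f(2,43,218)),('TR',f(2,-46,218)),('BL',f(2,43,148)),('BR',f(2,-46,148))]:
    print(nm,((proj('side',X)-[180,100]+.5)*3.7-.5).round(0), proj('wrist',X).round(0))
E
```

```text
tip [321. 249.] [278. 249.]
tipbk [308. 250.] [278. 231.]
padc [288. 250.] [281. 204.]
TL [297. 237.] [180. 227.]
TR [277. 190.] [383. 229.]
BL [300. 311.] [210. 186.]
BR [281. 261.] [351. 188.]
```

```bash
python3 - <<'E'
from h import *
import cv2
def proj(n,X):
    c=cams.get_calibration(n);x=np.array(c['R'])@X+c['t'];return np.array([c['fx']*x[0]/x[2]+c['cx'],c['fy']*x[1]/x[2]+c['cy']])
f=lambda a,l,z:np.array([600,-97,0])+a*Q+l*L+np.array([0,0,z])
for a in (-36.5,-25.5,-14.5):
  for z in (181,200,221): print(a,z,proj('wrist',f(a,0,z)).round(0),proj('side',f(a,0,z)).round(1))
a=cv2.imread('pics/side2.png')[100:190,230:300]; cv2.imwrite('pics/side2zz.png',cv2.resize(a,None,fx=6.5,fy=6.5,interpolation=cv2.INTER_NEAREST))
a=cv2.imread('pics/wrist2.png')[200:360,200:360]; cv2.imwrite('pics/w2zz.png',cv2.resize(a,None,fx=3.7,fy=3.7,interpolation=cv2.INTER_NEAREST))
E
```

```text
-36.5 181 [278. 266.] [269.7 166.5]
-36.5 200 [278. 284.] [269.6 161.1]
-36.5 221 [277. 307.] [269.4 155.1]
-25.5 181 [278. 249.] [266.3 166.9]
-25.5 200 [278. 265.] [266.1 161.5]
-25.5 221 [278. 287.] [265.9 155.5]
-14.5 181 [278. 231.] [262.9 167.3]
-14.5 200 [278. 245.] [262.7 161.9]
-14.5 221 [278. 265.] [262.5 155.9]
```

View pics/side2zz.png

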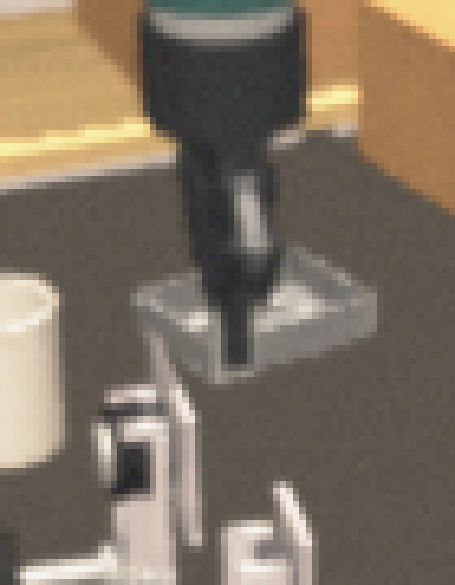

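View pics/w2zz.png

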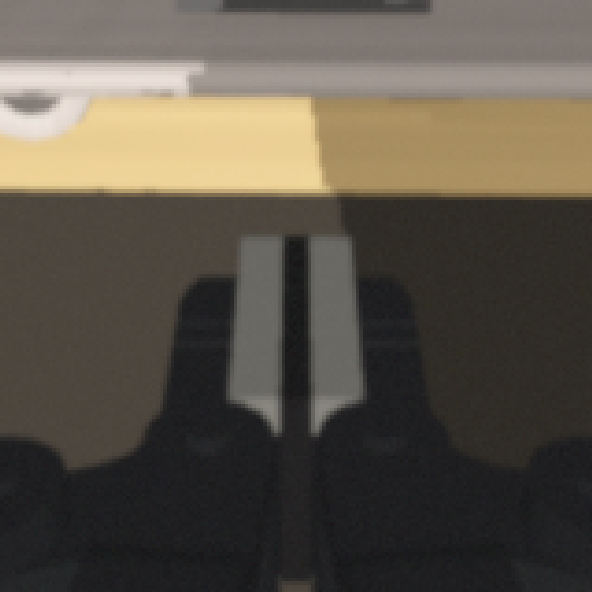

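```bash
python3 - <<'E'
from h import *
import cv2
def proj(n,X):
    c=cams.get_calibration(n);x=np.array(c['R'])@X+c['t'];return np.array([c['fx']*x[0]/x[2]+c['cx'],c['fy']*x[1]/x[2]+c['cy']])
for n in ('side','top'):
  print(n,'start',proj(n,np.array([260.6,-594.9,195.6])),proj(n,np.array([260.6,-594.9,232])))
  print(n,'pos1',proj(n,np.array([542.4,-107,240.5])),proj(n,np.array([542.4,-107,277])))
a=cv2.imread('pics/side0.png')[50:130,250:330];b=cv2.imread('pics/side1.png')[80:160,235:315]
c=cv2.imread('pics/top1.png')[180:260,250:330]
cv2.imwrite('pics/cmp.png',cv2.resize(np.hstack([a,b]),None,fx=5,fy=5,interpolation=cv2.INTER_NEAREST))
cv2.imwrite('pics/top1z.png',cv2.resize(cv2.imread('pics/top1.png')[140:260,190:350],None,fx=5,fy=5,interpolation=cv2.INTER_NEAREST))
# board thickness etc: plate corners from wrist2
for z in (204,208,212,218):
    a=onz('wrist',187,222,z);b=onz('wrist',380,222,z);print(z,np.linalg.norm(a-b),a,b)
E
```

```text
side start [293.37516984  99.79137338] [293.48060505  91.58490643]
side pos1 [273.95358229 146.19141386] [273.76597478 135.35617403]
top start [472.08570947 307.50781226] [476.71729374 307.21095685]
top pos1 [313.30443874 223.52876132] [314.05771277 221.19984956]
204 92.55278942441113 [605.57045168 -53.57999532 204.        ] [ 592.82850909 -145.25148342  204.        ]
208 90.14518929943164 [606.91612541 -54.927728   208.        ] [ 594.50564234 -144.21454149  208.        ]
212 87.73758917445213 [608.26179915 -56.27546067 212.        ] [ 596.18277559 -143.17759956  212.        ]
218 84.12618898698285 [610.28030976 -58.29705968 218.        ] [ 598.69847547 -141.62218668  218.        ]
```

View pics/cmp.png

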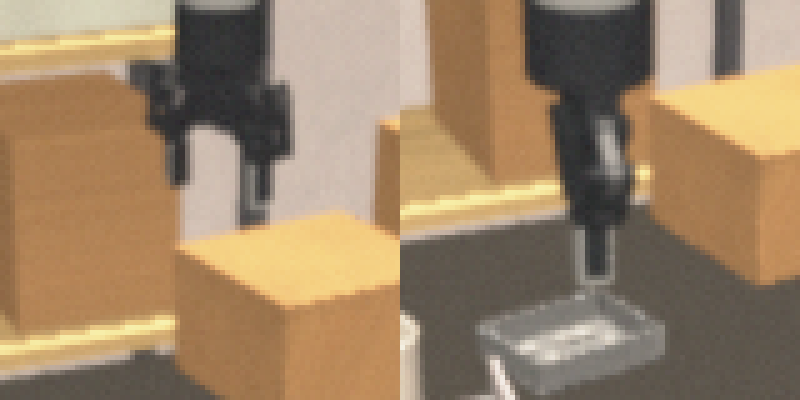

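View pics/top1z.png

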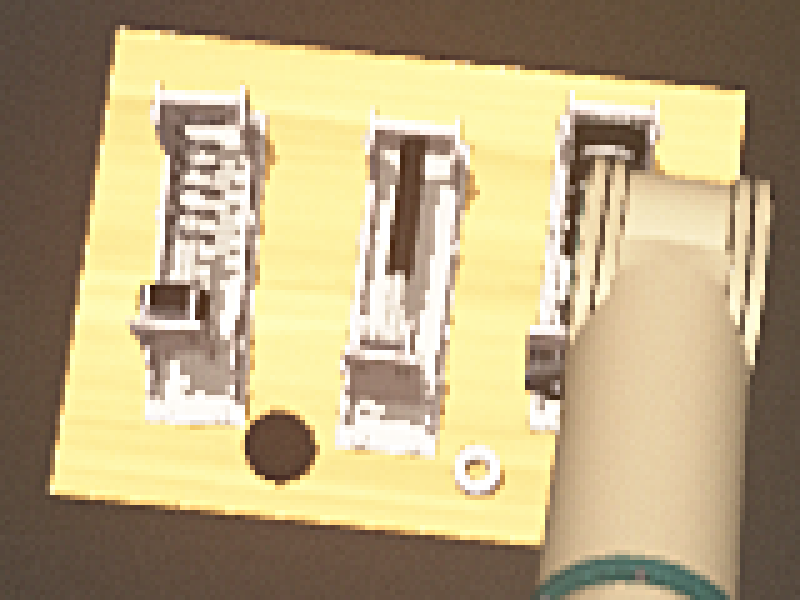

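```bash
python3 -m creep '[[[0.13,0,0],0,1],[[0.26,0,0],0,1],[[0.26,0,0],0,1],[[0.26,0,-0.05],0,1],[[0.26,0,-0.1],0,1],[[0.26,0,-0.1],0,1],[[0.26,0,-0.1],0,1],[[0.26,0,-0.1],0,1]]' && python3 -c "
from h import *
import cv2
show()
for n in ('side','wrist'): cv2.imwrite(f'pics/{n}3.png',cams.get_image(n))
a=cv2.imread('pics/side3.png')[100:190,230:300]; cv2.imwrite('pics/side3z.png',cv2.resize(a,None,fx=6.5,fy=6.5,interpolation=cv2.INTER_CUBIC))"
```

```text
clock: 4.1
eef_pos: [584.9, -94.9, 155.5]
tool_rot: [-2.937, 1.571, 0.068]
force: [-0.5, 0.7, -0.0]
width: 0.1
t 4.1 p [584.9 -94.9 155.5] F [-0.5  0.7 -0. ] w 0.1 q [ 0.06  0.59  0.08  1.73 -0.06  0.82 -1.54]
along push -15.2 lat -0.1
R [[0.0, -0.137, -0.991], [0.0, -0.991, 0.137], [-1.0, -0.0, -0.0]]
units push dir in tool/10mm [ 0.      0.0011 -0.1   ] spin units to make z||push -3.9854174653031054 y||push -1.9854174653031054
```

View pics/wrist3.png

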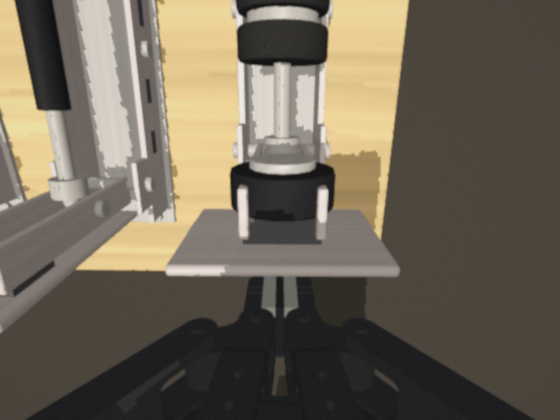

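View pics/side3z.png

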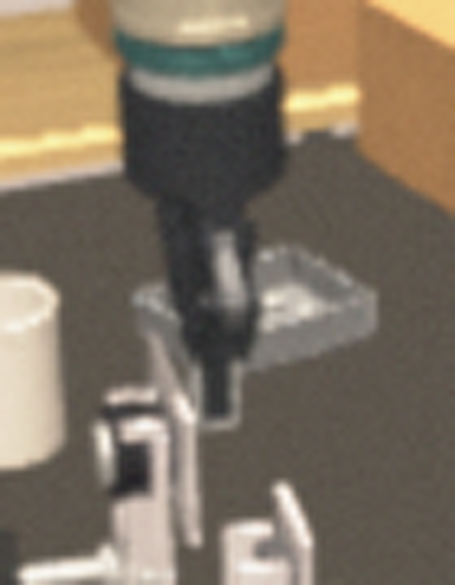

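```bash
python3 - <<'E'
from h import *
for z in (200,205,210,215):
    a=onz('wrist',168,274,z);b=onz('wrist',398,274,z);m=(a+b)/2-[600,-97,0];print(z,np.linalg.norm(a-b).round(1),(m@Q).round(1),(m@L).round(1))
c=cams.get_calibration('side')
for z in (155,170,180,185,190): 
  x=np.array(c['R'])@np.array([584.9,-94.9,z])+c['t'];print(z,c['fx']*x[0]/x[2]+c['cx'],c['fy']*x[1]/x[2]+c['cy'])
E
```

```text
200 99.8 -6.0 -2.1
205 96.0 -3.1 -2.0
210 92.2 -0.3 -1.9
215 88.4 2.5 -1.8
155 263.3477501267925 174.4295243453735
170 263.1997139676368 170.30975483322993
180 263.0998807577456 167.5314483927317
185 263.0496166496994 166.13262434146634
190 262.9991187175149 164.72729308573474
```

```bash
python3 -m creep '[[[0,0,-0.03],0,1],[[0,0,-0.06],0,1],[[0,0,-0.06],0,1],[[0,0,-0.06],0,1]]'; python3 -m creep '[[[0,0,-0.03],0,1],[[0,0,-0.03],0,1],[[0,0,-0.03],0,1]]';python3 -m creep '[[[0,0,-0.03],0,1],[[0,0,-0.03],0,1],[[0,0,-0.03],0,1]]'
```

```text
clock: 4.6
eef_pos: [591.0, -95.7, 155.2]
tool_rot: [3.091, 1.571, -0.188]
force: [0.6, -0.5, -0.1]
width: 0.2
clock: 4.9
eef_pos: [593.0, -96.0, 155.2]
tool_rot: [0.004, 1.569, 3.008]
force: [-3.9, 1.1, 2.8]
width: 0.1
clock: 5.2
eef_pos: [596.6, -96.5, 155.3]
tool_rot: [0.1, 1.57, 3.104]
force: [-4.4, -0.1, 3.3]
width: 0.0
```

```bash
python3 -c "
from h import *
import cv2
s,R=show(); print(s['torque'])
for n in ('side','wrist'): cv2.imwrite(f'pics/{n}4.png',cams.get_image(n))
s=readout.read_state(); print(s['force'],s['torque'])
a=cv2.imread('pics/side4.png')[100:190,230:300]; cv2.imwrite('pics/side4z.png',cv2.resize(a,None,fx=6.5,fy=6.5,interpolation=cv2.INTER_CUBIC))"
```

```text
t 5.2 p [596.6 -96.5 155.3] F [-4.4 -0.1  3.3] w 0.0 q [ 0.06  0.61  0.08  1.7  -0.06  0.84 -1.54]
along push -3.4 lat -0.0
R [[-0.0, -0.137, -0.991], [0.0, -0.991, 0.137], [-1.0, 0.0, 0.0]]
units push dir in tool/10mm [-0.      0.0011 -0.1   ] spin units to make z||push -3.985457735729326 y||push -1.9854577357293262
[ 0.13783792  0.9893227  -0.02470588]
[-4.59999111  0.01459909  3.7168709 ] [ 0.02499463  1.0032307  -0.04721252]
```

View pics/wrist4.png

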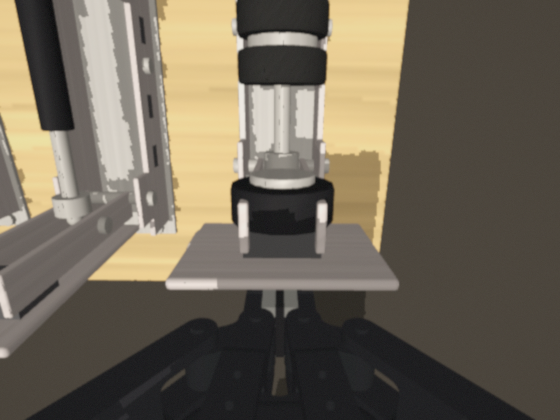

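View pics/side4z.png

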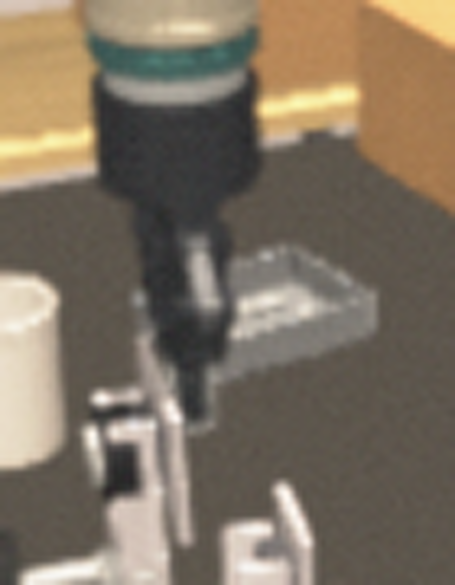

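```bash
python3 -m creep '[[[0,0,0.06],0,1],[[0,0,0.12],0,1],[[-0.06,0,0.12],0,1],[[-0.12,0,0.12],0,1],[[-0.12,0,0.12],0,1],[[-0.12,0,0.12],0,1]]'; python3 -c "
from h import *
import cv2
show()
for n in ('side','wrist'): cv2.imwrite(f'pics/{n}5.png',cams.get_image(n))"; python3 -m creep '[[[0,0,-0.04],0,1],[[0,0,-0.08],0,1],[[0,0,-0.08],0,1],[[0,0,-0.08],0,1],[[0,0,-0.08],0,1]]';python3 -m creep '[[[0,0,-0.03],0,1],[[0,0,-0.03],0,1],[[0,0,-0.03],0,1]]';python3 -m creep '[[[0,0,-0.03],0,1],[[0,0,-0.03],0,1],[[0,0,-0.03],0,1]]'; python3 -c "
from h import *
import cv2
s,_=show();print(s['torque'])
for n in ('side','wrist'): cv2.imwrite(f'pics/{n}6.png',cams.get_image(n))
cv2.imwrite('pics/s56.png',cv2.resize(np.hstack([cv2.imread(f'pics/side{k}.png')[120:190,230:290] for k in (5,6)]),None,fx=6.5,fy=6.5,interpolation=cv2.INTER_CUBIC))"
```

```text
clock: 5.9
eef_pos: [585.7, -94.9, 167.9]
tool_rot: [-3.107, 1.569, -0.102]
force: [0.4, -0.6, -0.9]
width: -0.3
t 5.9 p [585.7 -94.9 167.9] F [ 0.4 -0.6 -0.9] w -0.3 q [ 0.06  0.58  0.08  1.72 -0.06  0.85 -1.54]
along push -14.4 lat -0.0
R [[0.002, -0.136, -0.991], [-0.0, -0.991, 0.136], [-1.0, -0.0, -0.002]]
units push dir in tool/10mm [ 0.0002  0.0012 -0.1   ] spin units to make z||push -3.985187248957735 y||push -1.985187248957735
clock: 6.5
eef_pos: [592.1, -95.9, 167.0]
tool_rot: [0.006, 1.569, 3.011]
force: [-2.6, 0.7, 1.1]
width: 0.2
clock: 6.8
eef_pos: [595.7, -96.4, 167.3]
tool_rot: [0.219, 1.57, -3.06]
force: [-3.7, 0.8, 2.1]
width: -0.1
clock: 7.1
eef_pos: [598.8, -96.8, 167.4]
tool_rot: [2.215, 1.571, -1.064]
force: [-4.9, 0.0, 4.7]
width: -0.1
t 7.1 p [598.8 -96.8 167.4] F [-4.9  0.   4.7] w -0.1 q [ 0.06  0.6   0.08  1.68 -0.06  0.87 -1.54]
along push -1.2 lat 0.0
R [[0.0, -0.137, -0.991], [-0.0, -0.991, 0.137], [-1.0, 0.0, -0.0]]
units push dir in tool/10mm [ 0.      0.0011 -0.1   ] spin units to make z||push -3.9853920589790266 y||push -1.9853920589790264
[ 0.06517292  0.92677447 -0.01575789]
```

View pics/s56.png

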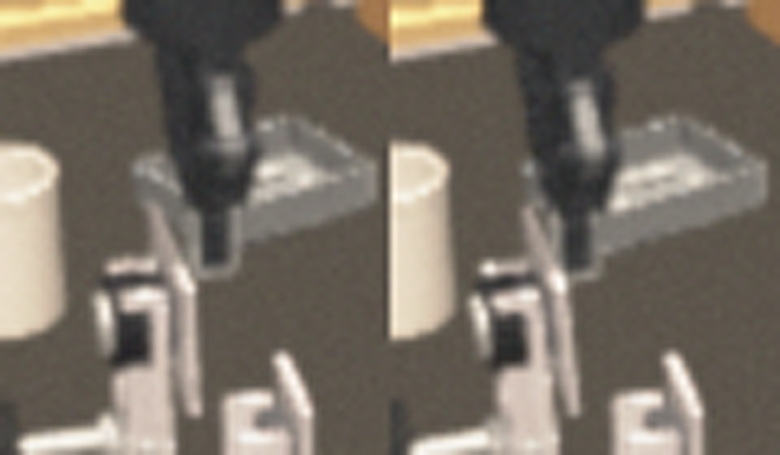

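View pics/wrist6.png

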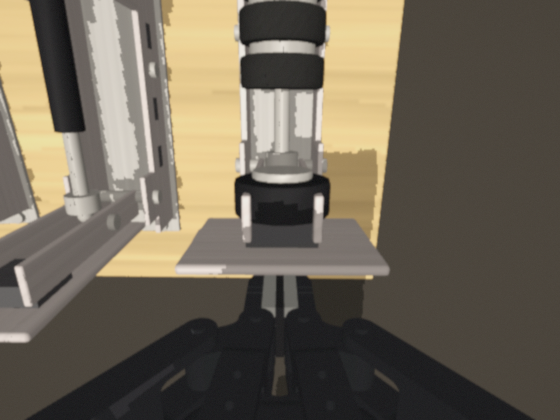

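```bash
python3 -m creep '[[[-0.01,0,-0.03],0,1],[[-0.02,0,-0.06],0,1],[[-0.03,0,-0.09],0,1],[[-0.03,0,-0.09],0,1],[[-0.03,0,-0.09],0,1]]'; python3 -c "
from h import *
import cv2
s,_=show();print(s['torque'])
for n in ('side','wrist'): cv2.imwrite(f'pics/{n}7.png',cams.get_image(n))
cv2.imwrite('pics/s57.png',cv2.resize(np.hstack([cv2.imread(f'pics/side{k}.png')[120:190,230:290] for k in (5,7)]),None,fx=6.5,fy=6.5,interpolation=cv2.INTER_CUBIC))
cv2.imwrite('pics/w57.png',cv2.resize(np.hstack([cv2.imread(f'pics/wrist{k}.png')[170:310,150:410] for k in (5,7)]),None,fx=1.53,fy=3,interpolation=cv2.INTER_CUBIC))
for z in (212,216): print(z, onz('wrist',280,270,z)@Q)
"
```

```text
clock: 7.7
eef_pos: [607.2, -97.8, 169.8]
tool_rot: [-0.066, 1.569, 2.939]
force: [-4.7, 1.2, -2.2]
width: 0.3
t 7.7 p [607.2 -97.8 169.8] F [-4.7  1.2 -2.2] w 0.3 q [ 0.06  0.61  0.08  1.65 -0.06  0.89 -1.54]
along push 7.2 lat 0.3
R [[-0.001, -0.136, -0.991], [0.0, -0.991, 0.136], [-1.0, -0.0, 0.001]]
units push dir in tool/10mm [-0.0001  0.0012 -0.1   ] spin units to make z||push -3.9851932411533353 y||push -1.9851932411533353
[0.15833448 1.07961121 0.01015801]
212 625.043736481991
216 627.238533868398
```

View pics/s57.png

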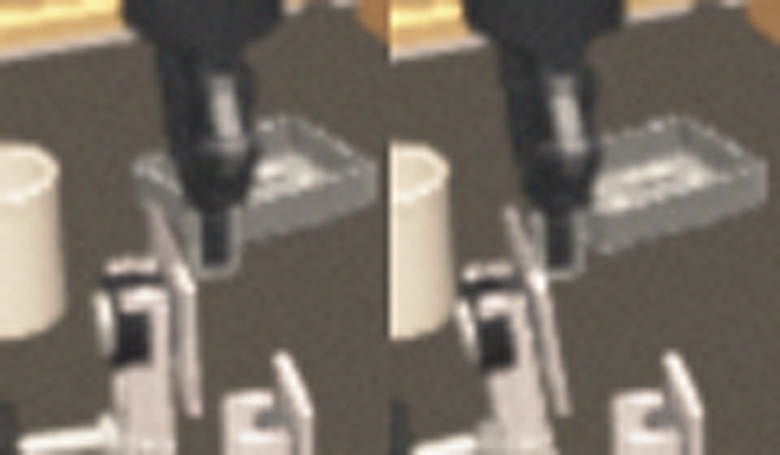

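View pics/w57.png

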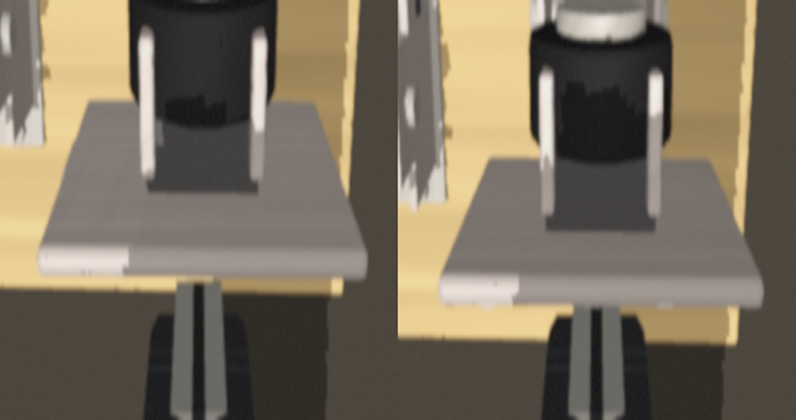

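```bash
python3 - <<'E'
from h import *
p=np.array([607.2,-97.8,169.8]);p5=np.array([585.7,-94.9,167.9])
for zt in (211,214):
  a7=onz('wrist',280,271.7,zt+2.5)
  o,d=ray('wrist',280,261.7); o=o+p5-p; a5=o+d*(zt-o[2])/d[2]
  print(zt,(a7-[600,-97,0])@Q,(a5-[600,-97,0])@Q,'top travel',(a7-a5)@Q)
E
```

```text
211 17.27744281388788 0.1327434377591436 top travel 17.144699376128738
214 18.94237227454406 1.6878712903738218 top travel 17.25450098417024
```

```bash
python3 -m creep '[[[0,0,-0.03],0,1],[[-0.01,0,-0.05],0,1],[[-0.01,0,-0.08],0,1],[[-0.01,0,-0.08],0,1],[[-0.01,0,-0.08],0,1]]'; python3 -c "
from h import *
import cv2
s,_=show();print(s['torque'])
cv2.imwrite('pics/wrist8.png',cams.get_image('wrist'))
a=cv2.imread('pics/wrist8.png')[170:310,150:410]
cv2.imwrite('pics/w8.png',cv2.resize(a,None,fx=3,fy=3,interpolation=cv2.INTER_CUBIC))
for v in (274,276,278,280): print(v,((onz('wrist',280,v,212.5+4)-[600,-97,0])@Q-0.9).round(1))
"
```

```text
clock: 8.3
eef_pos: [615.0, -98.8, 171.2]
tool_rot: [-0.13, 1.569, 2.875]
force: [-6.0, 0.9, -1.6]
width: 0.0
t 8.3 p [615.  -98.8 171.2] F [-6.   0.9 -1.6] w 0.0 q [ 0.06  0.62  0.08  1.62 -0.06  0.9  -1.54]
along push 15.1 lat 0.4
R [[-0.001, -0.136, -0.991], [0.0, -0.991, 0.136], [-1.0, -0.0, 0.001]]
units push dir in tool/10mm [-0.0001  0.0012 -0.1   ] spin units to make z||push -3.985193545168438 y||push -1.9851935451684377
[0.15467436 1.32381774 0.01849635]
274 24.0
276 23.0
278 22.0
280 21.0
```

View pics/w8.png

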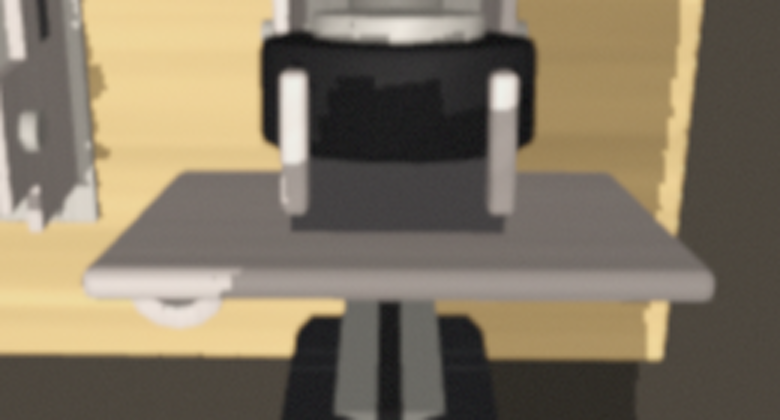

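```bash
python3 -m creep '[[[0,0,0],0,1],[[0,0,0],0,1],[[0,0,0],0,1],[[0,0,0],0,1],[[0,0,0],0,1],[[0,0,0],0,1],[[0,0,0],0,1],[[0,0,0],0,1],[[0,0,0],0,1],[[0,0,0],0,1],[[0,0,0],0,1],[[0,0,0],0,1],[[0,0,0],0,1],[[0,0,0],0,1],[[0,0,0],0,1],[[0,0,0],0,1],[[0,0,0],0,1],[[0,0,0],0,1],[[0,0,0],0,1],[[0,0,0],0,1]]' && python3 -m creep '[[[0,0,0.04],0,1],[[0,0,0.08],0,1],[[0,0,0.14],0,1],[[0,0,0.2],0,1],[[0,0,0.3],0,1],[[0,0,0.45],0,1],[[0,0,0.6],0,1],[[0,0,0.6],0,1],[[0,0,0.6],0,1],[[0,0,0.6],0,1]]'; python3 -c "
from h import *
import cv2
show()
for n in ('side','wrist'): cv2.imwrite(f'pics/{n}9.png',cams.get_image(n))
cv2.imwrite('pics/s59.png',cv2.resize(np.hstack([cv2.imread(f'pics/side{k}.png')[120:190,230:290] for k in (5,9)]),None,fx=6.5,fy=6.5,interpolation=cv2.INTER_CUBIC))
d=cv2.absdiff(cv2.imread('pics/side0.png'),cv2.imread('pics/side9.png')).max(2);cv2.imwrite('pics/d.png',d)"
```

```text
clock: 10.35
eef_pos: [614.9, -98.8, 171.2]
tool_rot: [-0.131, 1.569, 2.873]
force: [-6.8, 0.6, -1.5]
width: -0.1
clock: 11.35
eef_pos: [558.0, -91.1, 172.0]
tool_rot: [3.137, 1.568, -0.142]
force: [0.1, 0.7, 0.2]
width: 0.2
t 11.35 p [558.  -91.1 172. ] F [0.1 0.7 0.2] w 0.2 q [ 0.06  0.53  0.08  1.79 -0.06  0.82 -1.54]
along push -42.4 lat -0.4
R [[0.003, -0.137, -0.991], [-0.0, -0.991, 0.137], [-1.0, 0.0, -0.003]]
units push dir in tool/10mm [ 0.0003  0.0012 -0.1   ] spin units to make z||push -3.9852618780080755 y||push -1.9852618780080753
```

View pics/s59.png

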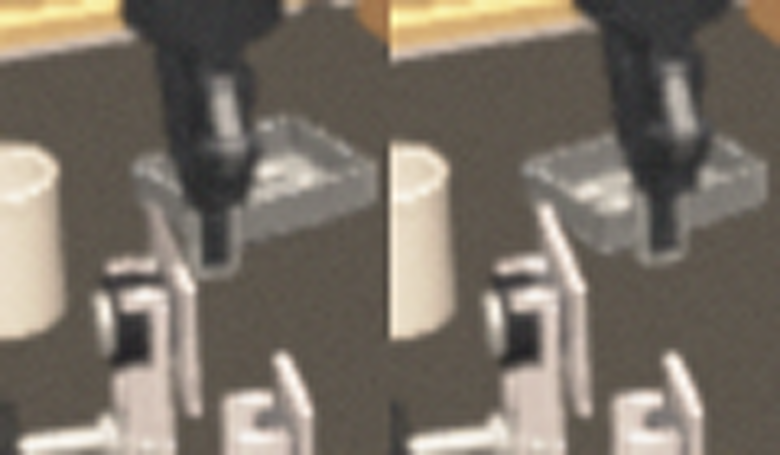

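View pics/d.png

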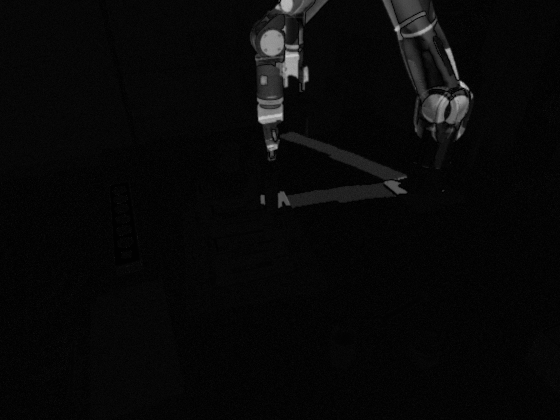

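```bash
python3 -c "
from cell import order
print(order.finish_job())"
```

```text
the job is handed in; nothing more can be done
None
```

The brake pedal springs back. I pushed its plate about 20 mm with closed fingertips, held it about 2.3 s, and backed off about 55 mm. The plate returned to rest by itself, and I handed the job in at about 11.5 s.

- **Push depth:** At the hold, the wrist camera showed the plate's top edge moved about 26 mm. That is about 20 mm at the plate's centre (0.17 rad), well short of the stop at 0.42. The force was 6 to 7 N. At the estimated contact point above the centre, that corresponds to roughly 7 to 8 N at the centre, in line with the 8 N stated.
- **After release:** The force was back to zero, and the side picture showed the plate where it was before the push. Comparing the first and last side pictures, only the arm and its shadow had changed. The other two pedals and the loose things did not move.
- **Fingertip position disagreed:** In the side and wrist pictures the fingertips ended about 30 mm above the reported tool position. I set the contact height and depth from the pictures, so the fingertips pressed roughly 20 mm above the plate's centre.
- **Board thickness uncertain:** The estimates came out between about 10 and 18 mm; I used about 13 mm.
- **Extra nudges before the real push:** An early trial push moved the plate about 4 mm. I withdrew because of an upward force I did not expect, probably friction as the plate rises when it tilts, and raised the tool 12 mm. The proper push then went forward in small steps with short pauses.

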